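# Gauge the blind bore of an optical head

## Robot

A 6-joint arm with a two-finger parallel gripper is mounted at the origin on the work surface. World frame = base frame: x ahead of the robot, y to its left, z up, the work surface at z = 0. Lengths are in m, angles in rad, forces in N, time in s.
With the tool pointing down it reaches from about 0.35 to 0.975 m from the base axis. Payload 4.9 kg.
Tool frame: the origin (TCP) lies on the mounting face of the last link; the fingertips stand 173 mm ahead of it and the grasp point (between the pads) lies 155 mm ahead of it; x points along the fingers, y is the direction in which the jaws open and shut, and the axes are right-handed (so a half turn about x gives the same grasp; the last joint's range is limited). The gripper opens to 85 mm and grips with 20 to 120 N. Pads are 22 mm wide; open, the fingers measure 114 mm over their backs; the gripper's body (76 mm by 85 mm) begins 54 mm behind the grasp point. The pads swing forward as they close: fully open they stand 13 mm farther back than shut.
Start: joints at [1.156, 0.053, 1.613, -0, 1.476, -0.119], TCP at [0.182, 0.598, 0.405] pointing down, gripper open.
Joint ranges: [-3.01, 3.01], [-1.01, 2.22], [0.06, 2.58], [-1.02, 4.17], [0.09, 2.62], [-3.14, 3.14]. Speed limits (rad/s): [2.57, 2.57, 3.14, 3.14, 3.14, 3.14].

## Interface

Orientations are given as a unit quaternion [x, y, z, w].
In Python, from rig import telemetry, read_camera, camera_info, hand_in, boxes_of, silhouettes, spot_point gives the robot as it stands. The module is installed in compiled form; this text tells all that it offers.
- The arm moves only by the tool arm_command, never from a script. Its arguments are lists of equal length, an entry for each row: "travel": the shift along the world's x, y, z in mm, a list of three; "yaw": the turn about the world's z in degrees. A call has 1 to 12 rows; each row shifts and turns the commanded pose from where the row before left it; what a row does not reach is not made up. A row lasts 1/12 s, in which the tool goes at most 41.7 mm and 7.16 degrees, less where a joint would pass 70% of its speed; a pose out of reach is approached as far as the arm can. A call with a gripper value outside its range is refused whole. "fingers" is the closure in counts, from 0 (fully open) to 255 (shut), set as the call begins (left out, the last holds). The fingers move at their own pace and stop on an object; "newtons" is the grip in N (left out, the last holds). Time passes only in rows, so rows that do not move let the fingers close. It gives the time, the measured TCP pose, the force and the opening at its end, in the units of the state.
- telemetry.observe(): the state, without advancing time (a new reading comes with each control period).
- read_camera(name): name is "scene" or "top"; returns (picture, depth): 384x512x3 uint8, red, green, blue; 384x512 float32, m along the optical axis (not along the pixel's ray), 0 where there is no reading.
- camera_info(name): a dict with "fx", "fy", "cx", "cy" (pixels), "xyz" and "attitude" of the camera in the world. Camera axes: x right, y down, z forward; pixel columns grow to the right and rows downward; lengths in m; the calibration is good to about 2 mm. A picture is of the moment at which its call begins. camera_info takes no time and is no camera call.
- hand_in(): hands the job in, once; it reports no verdict.
Trained networks look in the newest picture that a camera, given by its name, has taken for a name from the list of things; names that differ only in an ending like _2 or _b are one class to them, and where a whole thing is asked for, a point or a joint stands for the part that bears it (a point fixed in the world has none). Each returns a list of dicts, best first, with "conf" (0 to 1); they miss things now and then, are a little off and sometimes report something else, mostly with a low value. They report only what shows in the picture. A call takes as long as a camera call.
- boxes_of(camera, label): "at" ([column, row] in pixels, amid what is visible of it).
- silhouettes(camera, label): "region" (384x512 bool, what is visible of it) and "at" ([column, row] in pixels, amid what is visible of it).
- spot_point(camera, label): "at" ([column, row] in pixels: a listed point, or the origin of a listed thing).
The state is a dict: "clock": time; "q": joint angles; "qvel": joint speeds; "joint_efforts": joint torques, N m; "position": TCP position; "orientation": TCP orientation; "wrist_force": force on the tool from outside, world axes, zero at the start; "ft_torque": the same for the moment, N m; "finger_gap": finger opening in m.
Only numpy, scipy, OpenCV 4.12 (cv2) and the standard library are available. Lean on these libraries where they do the work, as an engineer would, in place of code of your own. Each camera call takes 0.05 s, during which the arm holds its last target.

## Task

Check how deep the hole is in the black optical head with the copper bands: take the depth rod from its blue stand and slide it gently down the hole, through the drag, until it sits firmly on the bottom. Then slide the rod's brass collar down until it rests on the head's top face, so that the length standing out above it can be read, and leave the rod standing there. Press gently, with no more than about 20 N and leave everything else where it is.

Things in the scene. Friction and masses are not known exactly. Their poses are not given: they have to be found in the camera images.
- rod: loose steel depth rod, 12 mm in diameter, 105 mm long in all, 80 to 130 g with its collar, standing tip down in the blue stand, from which it lifts straight out. Origin at the centre of the tip, z up along the rod. The lowest 6 mm taper to a tip 6 mm wide. The top 26 mm (79 to 105 mm above the tip) are an orange round grip, 14 mm in diameter, held by its sides from above. Black rings are a scale.
- rod_top (a point): centre of the top of the orange grip, 105 mm above the tip
- collar_face (a point): centre of the underside of the brass collar, a disc with a nylon face, 40 mm in diameter and 8 mm thick round the rod. It starts 0 to 2 mm below the orange grip (its top is then 77 to 79 mm above the tip, its underside 69 to 71 mm). It slides down along the rod against a friction of about 2.5 N and stays where it is left; it can be pushed down by fingertips on both sides of the orange grip.
- stand: fixed blue block 50 x 50 x 45 mm, origin at the centre of its underside, with a hole 14 mm wide and 40 mm deep in its top in which the rod stands (tip 5 mm above the bench)
- barrel: the optical head to be gauged, fixed to the bench: square bright foot plate 70 x 70 x 10 mm and an upright black round barrel 54 mm in diameter, with a wide COPPER band at the bottom and another round the top edge; 100 mm high. Origin at the centre of its underside, z up.
- bore_mouth (a point): centre of the mouth of the upright blind hole in the copper-banded head's flat top face, 100 mm above the bench. The hole is 13.5 mm wide and 46 to 60 mm deep, unknown each time. Sprung pads 15 to 29 mm down drag on the rod (about 2 to 5 N) from there on and hold it up: it must be pushed. The bottom (bore_floor in the rules) is a hard stop, unseen, with no measured pose.
- spare_head: a second head of the same shape and size, fixed, but with STEEL-coloured bands instead of copper; not to be used. Origin at the centre of its underside. The two heads may have changed places.
- copper_ring: loose copper ring 40 mm in diameter, 14 mm high, origin at the centre of its underside; to be left alone
- screwdriver: loose screwdriver 170 mm long with green handle, lying; to be left alone
- lens_cap: loose black lens cap 52 mm in diameter, 11 mm high; to be left alone
- bracket: loose bent metal bracket 50 x 70 x 38 mm; to be left alone
- circuit_board: loose green circuit board 70 x 100 mm; to be left alone

How it is judged:
On the way, in this order (a step that is already met when the one before it is completed fails the run):
1. the rod stands in the bore of the copper-banded head with its tip on the bottom (horizontal distance between rod and bore_mouth below 0.004 m and angle between rod's own z axis and vertical below 0.08 rad and z of rod in the frame of bore_floor below 0.002 m), for 0.2 s.
2. the brass collar rests on the top face of the head while the rod is still on the bottom (z of rod in the frame of bore_floor below 0.002 m and z of collar_face in the frame of bore_mouth below 0.002 m), for 0.2 s.
At the end, for the whole second after the job is handed in: The rod stands at rest and released in the bore of the copper-banded head (axis within 4 mm of the mouth's centre, tilted less than 0.08 rad) with its tip within 2 mm of the bottom, and the collar's underside is within 2 mm of the head's top face (all of step 2 and horizontal distance between rod and bore_mouth below 0.004 m and angle between rod's own z axis and vertical below 0.08 rad and linear speed of rod below 0.01 m/s); the robot touches nothing.
It fails at once if the rod's tip is pressed on the bottom of the bore with more than 22 N (contact force between rod and bore_floor above 22 N).
It fails at once if the rod and its collar load the copper-banded head with more than 32 N in all (the pads' own squeeze is about 8 N of it) (contact force between rod and barrel above 32 N).
It fails at once if a loose bystander is moved by more than 20 mm (distance of any of copper_ring, screwdriver, lens_cap, bracket, circuit_board from where it was at the start of the episode above 0.02 m).
It also fails if it takes over 51 s, if anything falls off the work surface, if the arm or the gripper's body presses on something with over 40 N, if the wrist force passes 120 N, or if a joint passes its speed limit or range.

## Working session

There is one attempt and no reset: what is moved stays moved. The work goes in short steps, Python scripts to look and compute and a tool call to move; the robot and the scene stay as the last step left them, time stands still between calls to the robot, and variables do not carry over. Pictures are saved under pics/ and viewed, and the job is handed in when it is done.

Besides the shell and the picture viewer there is one more tool, called after "Emit:" as name(argument=value, ...) on one line, values as JSON. arm_command: Moves the arm, as the interface text tells. Its arguments: {"type":"object","properties":{"travel":{"type":"array","items":{"type":"array","items":{"type":"number"}}},"yaw":{"type":"array","items":{"type":"number"}},"fingers":{"type":"number"},"newtons":{"type":"number"}},"required":["travel","yaw"]}

```bash
mkdir -p pics; cat > h.py <<'E'
import numpy as np, cv2
from scipy.spatial.transform import Rotation as R
from rig import *
def pt(cam,u,v,d):
    c=camera_info(cam); p=np.array([(u-c["cx"])/c["fx"]*d,(v-c["cy"])/c["fy"]*d,d]); return R.from_quat(c["attitude"]).as_matrix()@p+np.array(c["xyz"])
def atz(cam,u,v,z):
    c=camera_info(cam); r=R.from_quat(c["attitude"]).as_matrix()@np.array([(u-c["cx"])/c["fx"],(v-c["cy"])/c["fy"],1]); o=np.array(c["xyz"]); return o+r*(z-o[2])/r[2]
def cloud(cam,d):
    c=camera_info(cam); v,u=np.mgrid[:384,:512]; p=np.stack([(u-c["cx"])/c["fx"]*d,(v-c["cy"])/c["fy"]*d,d],-1); return p@R.from_quat(c["attitude"]).as_matrix().T+np.array(c["xyz"])
def save(n,p): cv2.imwrite("pics/"+n,cv2.cvtColor(p,cv2.COLOR_RGB2BGR))
E
python3 - <<'E'
from h import *
for c in ["scene","top"]:
    p,d=read_camera(c); save(c+"0.png",p); np.savez(c+"0.npz",p=p,d=d); print(c,camera_info(c))
    for l in ["rod_top","bore_mouth","collar_face","rod","stand","barrel"]:
        for r in spot_point(c,l)[:2]: print(l,r["at"],round(r["conf"],2))
s=telemetry.observe(); print(s)
E
```

```text
scene {'fx': 405.7875731532274, 'fy': 405.7875731532274, 'cx': 265.0574114872493, 'cy': 197.22208369285832, 'xyz': array([ 1.2764321 , -0.12253545,  0.66797479]), 'attitude': array([ 0.6873324 ,  0.58790255, -0.27580598, -0.32538566])}
rod_top [256.0, 154.8] 0.64
bore_mouth [329.7, 186.9] 0.83
collar_face [256.2, 166.5] 0.67
rod [252.2, 190.1] 0.77
stand [257.0, 189.5] 0.86
barrel [328.0, 220.6] 0.71
top {'fx': 374.67621085290017, 'fy': 374.67621085290017, 'cx': 259.1654705144231, 'cy': 189.98599211576817, 'xyz': array([ 0.41923745, -0.01944399,  0.94769116]), 'attitude': array([-0.69742261,  0.70978522, -0.06952015,  0.07052371])}
rod_top [257.4, 255.4] 0.74
rod_top [128.7, 236.0] 0.28
bore_mouth [258.5, 255.7] 0.71
bore_mouth [187.7, 198.9] 0.7
collar_face [251.9, 143.0] 0.74
collar_face [261.8, 255.2] 0.72
rod [259.7, 254.9] 0.72
rod [256.5, 254.7] 0.7
stand [376.5, 244.1] 0.7
{'clock': 0.7, 'q': array([ 1.15603563e+00,  5.26786884e-02,  1.61286968e+00,  5.93926517e-06,
        1.47601595e+00, -1.19006409e-01]), 'qvel': array([ 0.00139307, -0.00081055, -0.00091122, -0.00067946, -0.00096123,
       -0.0008467 ]), 'joint_efforts': array([ 4.75849865e-04, -3.93545079e+01, -3.70370579e+01,  7.62939612e-05,
        4.58420691e-04, -4.29225295e-06]), 'position': array([0.18216022, 0.59784955, 0.40473493]), 'orientation': array([ 0.10419466,  0.69938882, -0.10417423,  0.69939007]), 'wrist_force': array([0.34776617, 0.07601987, 0.00886359]), 'ft_torque': array([ 0.00360222,  0.04862897, -0.04400727]), 'finger_gap': 0.08541618627838453}
```

View pics/scene0.png

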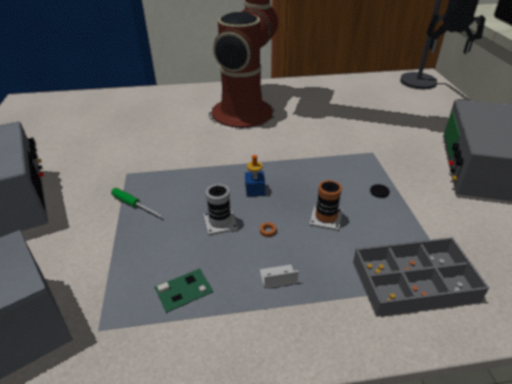

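View pics/top0.png

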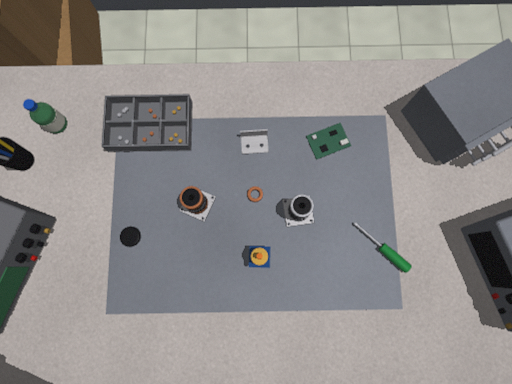

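The copper-banded head is at scene (329,205) and top (191,198), and the steel one is at top (301,207). The rod in its blue stand is at scene (255,170) and top (259,256). Next I'll measure them.

```bash
python3 - <<'E'
from h import *
from scipy.optimize import least_squares
for c in ["top","scene"]:
    z=np.load(c+"0.npz"); p,d=z["p"],z["d"]; P=cloud(c,d); save(c+"0z.png",cv2.resize(p[150:280,170:350] if c=="top" else p[145:235,230:350],None,fx=4,fy=4,interpolation=cv2.INTER_CUBIC))
    print(c,"bench z",np.median(P[...,2][(np.hypot(P[...,0]-.45,P[...,1])<.35)&(d>0)]))
    u,v=(188,199) if c=="top" else (329.7,186.9); m0=atz(c,u,v,.1); print("mouth guess",m0)
    u,v=(258,255.5) if c=="top" else (256,154.8); r0=atz(c,u,v,.11); print("rodtop guess",r0)
    # barrel top face
    def near(c0,r,a,b): return P[(np.hypot(P[...,0]-c0[0],P[...,1]-c0[1])<r)&(P[...,2]>a)&(P[...,2]<b)&(d>0)]
    q=near(m0,.05,.092,.112); print("barrel top n",len(q),q.mean(0),q.min(0),q.max(0),"circ",cv2.minEnclosingCircle((q[:,:2]*1000).astype(np.float32)))
    q=near(r0,.04,.095,.125); print("grip",len(q),q.mean(0) if len(q) else 0,q.max(0) if len(q) else 0)
    q=near(r0,.04,.078,.09); print("collar",len(q),cv2.minEnclosingCircle((q[:,:2]*1000).astype(np.float32)) if len(q) else 0, q.mean(0))
    q=near(r0,.05,.038,.05); print("stand",len(q),cv2.minAreaRect((q[:,:2]*1000).astype(np.float32)), q.mean(0))
    q=near(m0,.06,.005,.014); print("foot",len(q),cv2.minAreaRect((q[:,:2]*1000).astype(np.float32)))
    for l,k in [("barrel","b"),("copper_ring",""),("stand",""),("spare_head","")]:
        for r in silhouettes(c,l)[:2]: print(l,r["at"],r["conf"],r["region"].sum())
E
```

```text
top bench z -4.813386528140784e-05
mouth guess [0.57144539 0.14415852 0.1       ]
rodtop guess [ 0.44048275 -0.01460891  0.11      ]
barrel top n 396 [0.57728521 0.13727028 0.09914255] [0.55132995 0.11096168 0.09209656] [0.60407432 0.16327232 0.10381282] circ ((577.771484375, 137.57821655273438), 26.6612606048584)
grip 30 [ 0.440736   -0.01762307  0.10944656] [ 0.44593599 -0.01236621  0.11365122]
collar 208 ((441.32025146484375, -17.61139678955078), 19.67827606201172) [ 0.44111881 -0.01734347  0.08134136]
stand 201 ((441.9082336425781, -17.630346298217773), (49.94221115112305, 49.34653854370117), 88.06721496582031) [ 0.43993825 -0.01685204  0.04460319]
foot 275 ((579.3876342773438, 143.23199462890625), (81.9483413696289, 70.99788665771484), 66.42723083496094)
barrel [195.2, 200.8] 0.63 870
copper_ring [252.3, 197.0] 0.46 139
copper_ring [393.4, 257.2] 0.27 349
stand [265.1, 263.7] 0.52 142
spare_head [297.1, 206.7] 0.89 838
scene bench z -0.001675907416369249
mouth guess [0.58227065 0.13824858 0.1       ]
rodtop guess [ 0.4418149  -0.01094858  0.11      ]
barrel top n 297 [0.58225649 0.13964694 0.09700754] [0.55280904 0.11406073 0.0920072 ] [0.6069492  0.16624559 0.10013257] circ ((579.93310546875, 140.42417907714844), 27.295888900756836)
grip 38 [ 0.44566227 -0.01531434  0.10349975] [ 0.45182345 -0.00856426  0.10909515]
collar 97 ((442.8641357421875, -15.087846755981445), 20.467090606689453) [ 0.44668559 -0.01550237  0.08078091]
stand 232 ((443.5788269042969, -14.754619598388672), (50.08027267456055, 52.04123306274414), 85.87118530273438) [ 0.44683907 -0.01534318  0.04234019]
foot 273 ((581.310546875, 139.80191040039062), (69.60356140136719, 70.29512786865234), 65.81746673583984)
barrel [328.8, 208.1] 0.81 1165
barrel [218.2, 209.6] 0.74 1237
copper_ring [266.6, 230.0] 0.78 202
stand [256.5, 183.3] 0.75 493
spare_head [218.8, 210.8] 0.89 1246
```

```bash
ls pics
```

```text
scene0.png
scene0z.png
top0.png
top0z.png
```

```bash
python3 - <<'E'
from h import *
s=telemetry.observe(); print(R.from_quat(s["orientation"]).as_matrix().round(3))
E
```

```text
[[ 0.     0.291  0.957]
 [-0.     0.957 -0.291]
 [-1.    -0.     0.   ]]
```

View pics/top0z.png

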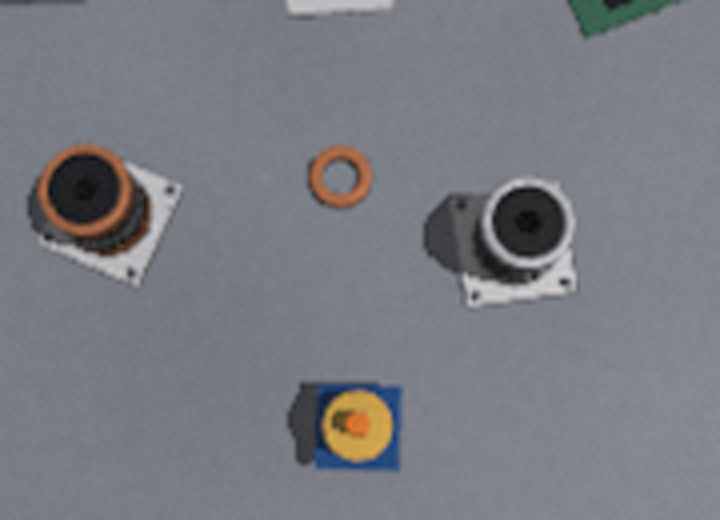

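View pics/scene0z.png

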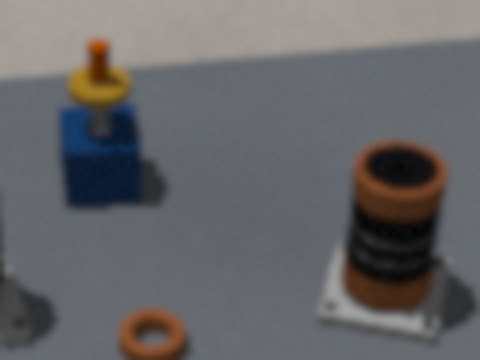

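Emit:
arm_command(travel=[[16,-37.5,0],[16,-37.5,0],[16,-37.5,0],[16,-37.5,0],[16,-37.5,0],[16,-37.5,0],[16,-37.5,0],[16,-37.5,0],[16,-37.5,0],[16,-37.5,0],[16,-37.5,0],[16,-37.5,0]], yaw=[1.4,1.4,1.4,1.4,1.4,1.4,1.4,1.4,1.4,1.4,1.4,1.5], fingers=0)

```text
clock: 2.1
position: [0.3742, 0.146, 0.4051]
orientation: [-0.0, 0.707, 0.0, 0.708]
wrist_force: [1.7, 0.3, -0.4]
finger_gap: 0.0854
```

Emit:
arm_command(travel=[[11.3,-27.3,-15],[11.3,-27.3,-15],[11.3,-27.3,-15],[11.3,-27.3,-15],[11.3,-27.3,-15],[11.3,-27.6,-15],[0,0,0],[0,0,0]], yaw=[0,0,0,0,0,0,0,0])

```text
clock: 2.77
position: [0.4419, -0.0173, 0.3137]
orientation: [0.002, 0.708, -0.001, 0.706]
wrist_force: [0.4, -0.4, -0.0]
finger_gap: 0.0854
```

```bash
python3 - <<'E'
from h import *
for c in ["scene","top"]:
    p,d=read_camera(c); save(c+"1.png",cv2.resize(p[60:230,180:350] if c=="scene" else p[180:320,180:340],None,fx=3.5,fy=3.5,interpolation=cv2.INTER_CUBIC))
print(telemetry.observe()["position"])
E
```

```text
[ 0.44199495 -0.01595145  0.31517671]
```

View pics/scene1.png

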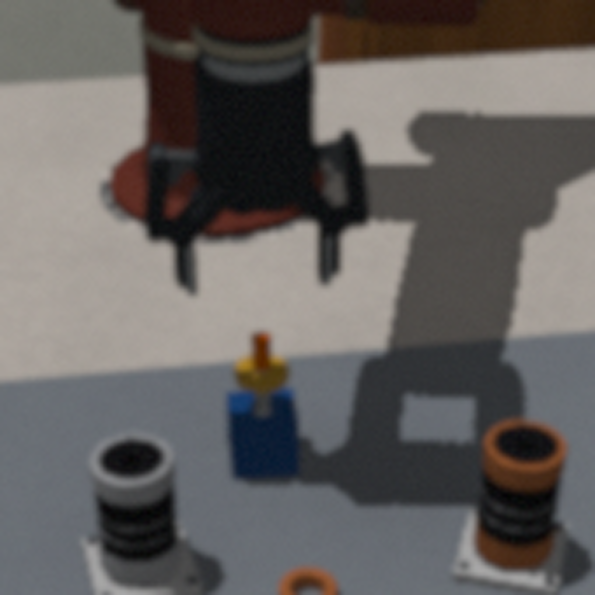

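View pics/top1.png

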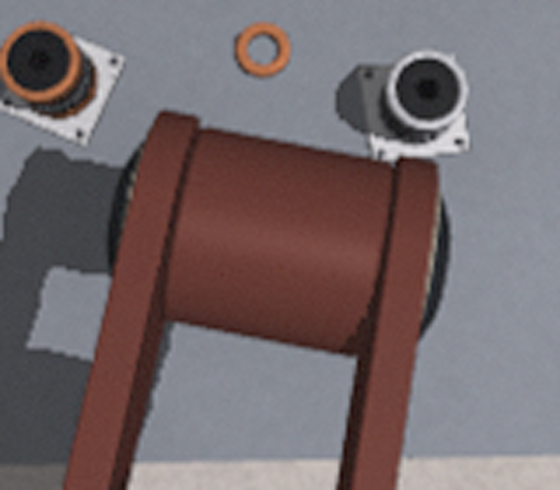

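Emit:
arm_command(travel=[[0,0,-15],[0,0,-15],[0,0,-12],[0,0,-10],[0,0,0],[0,0,0]], yaw=[0,0,0,0,0,0])

```text
clock: 3.37
position: [0.4418, -0.0158, 0.2625]
orientation: [0.0, 0.707, 0.0, 0.707]
wrist_force: [0.1, -0.3, -0.6]
finger_gap: 0.0856
```

Emit:
arm_command(travel=[[0,0,0],[0,0,0],[0,0,0],[0,0,0],[0,0,0],[0,0,0],[0,0,0],[0,0,0],[0,0,0],[0,0,0],[0,0,0],[0,0,0]], yaw=[0,0,0,0,0,0,0,0,0,0,0,0], fingers=255, newtons=30)

```text
clock: 4.37
position: [0.4421, -0.0163, 0.263]
orientation: [0.0, 0.707, -0.0, 0.707]
wrist_force: [-0.3, 0.3, 2.3]
finger_gap: 0.0127
```

```bash
python3 - <<'E'
from h import *
for c in ["scene"]:
    p,d=read_camera(c); save(c+"2.png",cv2.resize(p[90:220,200:340] if c=="scene" else p[180:320,180:340],None,fx=4,fy=4,interpolation=cv2.INTER_CUBIC))
s=telemetry.observe();print(s["position"],s["finger_gap"],s["wrist_force"])
E
```

```text
[ 0.44214692 -0.01628206  0.26300889] 0.0129691856158731 [ 0.22899117 -0.35399696  2.51544655]
```

View pics/scene2.png

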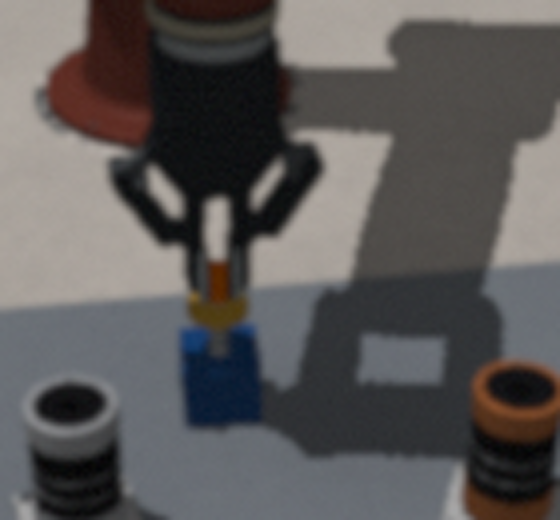

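Emit:
arm_command(travel=[[0,0,5],[0,0,10],[0,0,15],[0,0,15],[0,0,15],[0,0,15],[0,0,20],[0,0,20],[0,0,15],[0,0,0]], yaw=[0,0,0,0,0,0,0,0,0,0])

```text
clock: 5.25
position: [0.4425, -0.0164, 0.3972]
orientation: [-0.0, 0.705, -0.001, 0.71]
wrist_force: [1.0, 0.8, -0.0]
finger_gap: 0.0127
```

Emit:
arm_command(travel=[[8,9,0],[16,18,0],[20,22.7,0],[20,22.7,0],[20,22.7,0],[20,22.7,0],[16,18,0],[11,12.6,0],[5.7,7,0],[0,0,0],[0,0,0],[0,0,0]], yaw=[0,0,0,0,0,0,0,0,0,0,0,0])

```text
clock: 6.25
position: [0.5782, 0.1387, 0.3919]
orientation: [0.0, 0.708, -0.001, 0.707]
wrist_force: [-0.0, 0.3, 0.0]
finger_gap: 0.0127
```

```bash
python3 - <<'E'
from h import *
for c in ["scene"]:
    p,d=read_camera(c); np.savez("s3.npz",p=p,d=d); save(c+"3.png",cv2.resize(p[100:235,270:390],None,fx=5,fy=5,interpolation=cv2.INTER_CUBIC)[:, :])
    for l in ["rod","rod_top","collar_face","bore_mouth"]:
        for r in spot_point(c,l)[:2]: print(l,r["at"],round(r["conf"],2))
s=telemetry.observe();print(s["position"],s["finger_gap"],s["wrist_force"])
E
```

```text
rod [329.1, 174.3] 0.63
rod_top [340.3, 131.3] 0.8
collar_face [337.2, 147.3] 0.65
collar_face [219.5, 220.4] 0.42
bore_mouth [330.2, 187.0] 0.61
bore_mouth [379.0, 192.6] 0.46
[0.57838168 0.138577   0.39293917] 0.01270345768183283 [-0.2800417   0.26164708 -1.15843995]
```

```bash
python3 -c "
import cv2;i=cv2.imread('pics/scene3.png');print(i.shape);cv2.imwrite('pics/scene3b.png',cv2.resize(i,(532,599)))"
```

```text
(675, 600, 3)
```

View pics/scene3b.png

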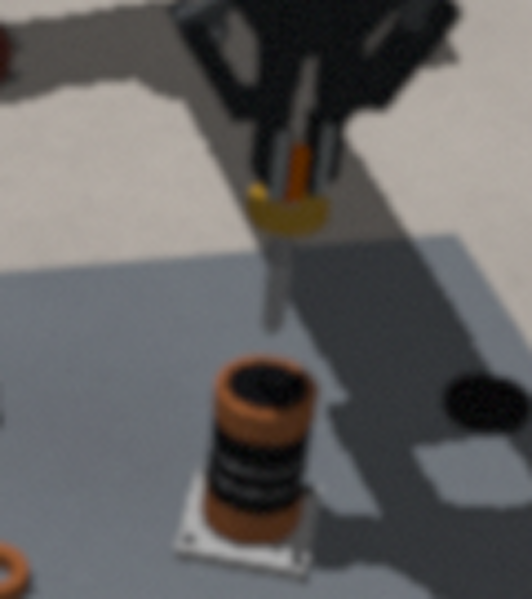

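```bash
cat >> h.py <<'E'
def proj(cam,P):
    c=camera_info(cam); q=(np.atleast_2d(P)-np.array(c["xyz"]))@R.from_quat(c["attitude"]).as_matrix(); return np.c_[c["fx"]*q[:,0]/q[:,2]+c["cx"],c["fy"]*q[:,1]/q[:,2]+c["cy"]]
E
python3 - <<'E'
from h import *
z=np.load("s3.npz"); p,d=z["p"],z["d"]; P=cloud("scene",d)
b=np.array([.5799,.1404])   # scene-frame barrel centre
print("axis proj", [ (h,proj("scene",[b[0],b[1],h])[0].round(1)) for h in (.1,.135,.17,.2,.24)])
m=(d>0)&(np.hypot(P[...,0]-b[0],P[...,1]-b[1])<.04)
for lo in np.arange(.12,.25,.01):
    q=m&(P[...,2]>lo)&(P[...,2]<=lo+.01)
    if q.sum(): 
        v,u=np.nonzero(q); print(round(lo,3),q.sum(),P[q].mean(0).round(4),u.min(),u.max(),v.mean().round(1))
for v in range(150,180):
    print(v,' '.join('%3d'%int(x) for x in p[v,318:352].mean(1)), ' '.join('%.2f'%x for x in d[v,326:340:2]))
E
```

```text
axis proj [(0.1, array([330.3, 186.2])), (0.135, array([332. , 173.8])), (0.17, array([333.7, 160.7])), (0.2, array([335.3, 149. ])), (0.24, array([337.5, 132.5]))]
0.13 11 [0.5811 0.1378 0.137 ] 329 334 173.5
0.14 20 [0.5822 0.1387 0.1447] 330 334 170.9
0.15 21 [0.5818 0.138  0.1553] 330 335 166.9
0.16 20 [0.582  0.1381 0.1647] 330 335 163.4
0.17 20 [0.5815 0.138  0.1745] 331 336 159.5
0.18 23 [0.5817 0.1378 0.1843] 331 336 155.7
0.19 4 [0.5879 0.1357 0.1949] 332 335 153.2
0.2 147 [0.5868 0.1362 0.207 ] 326 344 148.1
0.21 31 [0.5847 0.1395 0.2162] 327 342 143.7
0.22 66 [0.5866 0.1379 0.225 ] 327 346 140.6
0.23 100 [0.5858 0.1374 0.2349] 327 347 136.2
0.24 80 [0.5861 0.1367 0.245 ] 327 347 132.0
150 168 167 165 165 165 165 156 131  94  68  56  55  54  54  54  53  54  52  52  53  53  55  55  57  59  67  72  75  76  76  77  74  77  77 1.23 0.85 0.85 0.84 0.84 0.84 0.84
151 169 168 166 165 164 165 160 144 113  81  66  61  59  55  54  52  53  54  55  56  56  59  58  60  65  72  73  78  76  76  77  77  78  77 1.23 0.85 0.85 0.84 0.84 0.84 0.84
152 168 168 167 166 166 166 165 156 131  96  
[... 4154 characters left out ...]

176 115 115 115 115 115 116 114 115 116 115 114 113 112 111 114 115 116 114 116 114 112 100  78  61  53  53  52  52  54  54  54  53  52  53 1.12 1.13 1.13 1.12 1.12 1.13 1.12
177 114 114 115 115 115 115 115 115 115 114 115 115 114 114 115 116 115 114 115 114 113 108  90  67  56  53  54  54  54  54  53  54  52  55 1.12 1.12 1.13 1.12 1.12 1.12 1.12
178 114 115 116 116 115 116 115 115 113 115 115 115 114 114 115 114 116 116 116 114 114 110  98  78  61  54  54  53  53  55  53  53  53  53 1.12 1.12 1.12 1.12 1.12 1.12 1.12
179 115 114 114 115 114 116 114 114 112 109 111 110 109 111 112 113 114 116 115 115 114 113 106  90  71  58  55  53  54  54  54  54  56  54 1.11 1.12 1.12 1.12 1.12 1.11 1.12
```

```bash
cat >> h.py <<'E'
from scipy.optimize import least_squares
def cyl(P,d,c0,rad,lo,hi,w,ero=0):
    m=(d>0)&(np.hypot(P[...,0]-c0[0],P[...,1]-c0[1])<rad+w)&(P[...,2]>lo)&(P[...,2]<hi)
    if ero: m=cv2.erode(m.astype(np.uint8),np.ones((1,3)))>0
    q=P[m]; r=least_squares(lambda x:np.hypot(q[:,0]-x[0],q[:,1]-x[1])-rad,c0,loss="soft_l1",f_scale=.001)
    return len(q),r.x.round(5),np.abs(r.fun).mean().round(5)
E
python3 - <<'E'
from h import *
z=np.load("s3.npz"); d=z["d"]; P=cloud("scene",d)
z=np.load("scene0.npz"); d0=z["d"]; P0=cloud("scene",d0)
z=np.load("top0.npz"); dt=z["d"]; Pt=cloud("top",dt)
for e in (0,1):
    print("barrel0",cyl(P0,d0,[.58,.14],.027,.015,.09,.008,e)); print("barrel",cyl(P,d,[.58,.14],.027,.015,.09,.008,e))
    print("rod",cyl(P,d,[.5775,.14],.006,.139,.19,.008,e)); print("grip0",cyl(P0,d0,[.442,-.016],.007,.086,.105,.008,e)); print("rod0",cyl(P0,d0,[.442,-.016],.006,.048,.068,.008,e))
    print("collar0",cyl(P0,d0,[.442,-.016],.02,.07,.078,.006,e)); print("collar",cyl(P,d,[.578,.14],.02,.198,.2055,.006,e))
for dd,PP,n in((d0,P0,"0"),(d,P,"3")):
    m=(dd>0)&(np.hypot(PP[...,0]-.58,PP[...,1]-.14)<.035)&(abs(PP[...,2]-.0975)<.004); print(n,PP[m].mean(0),m.sum())
E
```

```text
barrel0 (559, array([0.57785, 0.1412 ]), np.float64(0.00119))
barrel (569, array([0.57794, 0.14128]), np.float64(0.00118))
rod (109, array([0.57737, 0.13947]), np.float64(0.0008))
grip0 (39, array([ 0.44191, -0.01417]), np.float64(0.00089))
rod0 (19, array([ 0.44209, -0.01506]), np.float64(0.00069))
collar0 (41, array([ 0.44127, -0.01489]), np.float64(0.00163))
collar (37, array([0.57679, 0.13947]), np.float64(0.00086))
barrel0 (485, array([0.57781, 0.14119]), np.float64(0.00116))
barrel (493, array([0.57793, 0.14138]), np.float64(0.00114))
rod (68, array([0.57729, 0.13966]), np.float64(0.0009))
grip0 (23, array([ 0.44278, -0.01256]), np.float64(0.00092))
rod0 (10, array([ 0.44201, -0.01619]), np.float64(0.00072))
collar0 (15, array([ 0.44166, -0.01556]), np.float64(0.00092))
collar (19, array([0.57666, 0.13862]), np.float64(0.0012))
0 [0.58166495 0.13993575 0.09724201] 282
3 [0.58152013 0.14015212 0.09718987] 281
```

Emit:
arm_command(travel=[[1,0.8,-8],[0,0,-8],[0,0,-6],[0,0,-4],[0,0,-3],[0,0,0]], yaw=[0,0,0,0,0,0])

```text
clock: 7.0
position: [0.5794, 0.1399, 0.3623]
orientation: [0.0, 0.708, -0.0, 0.706]
wrist_force: [0.8, -0.2, -0.8]
finger_gap: 0.0127
```

Emit:
arm_command(travel=[[0,0,-2],[0,0,-2],[0,0,-2],[0,0,-1],[0,0,-1],[0,0,0]], yaw=[0,0,0,0,0,0])

```text
clock: 7.5
position: [0.5796, 0.1399, 0.3555]
orientation: [0.0, 0.707, -0.0, 0.707]
wrist_force: [-0.6, 0.2, -0.8]
finger_gap: 0.0127
```

```bash
python3 - <<'E'
from h import *
p,d=read_camera("scene"); save("scene4.png",cv2.resize(p[120:235,280:390],None,fx=5,fy=5,interpolation=cv2.INTER_CUBIC)); P=cloud("scene",d)
print("rod",cyl(P,d,[.578,.14],.006,.107,.15,.008,0))
s=telemetry.observe();print(s["position"],s["finger_gap"],s["wrist_force"],s["ft_torque"])
E
```

```text
rod (81, array([0.57894, 0.14108]), np.float64(0.00064))
[0.57966759 0.13992779 0.35567471] 0.012227727869424826 [-0.04955934  0.31270115  0.00270614] [ 0.00250755 -0.01264166 -0.03769471]
```

View pics/scene4.png

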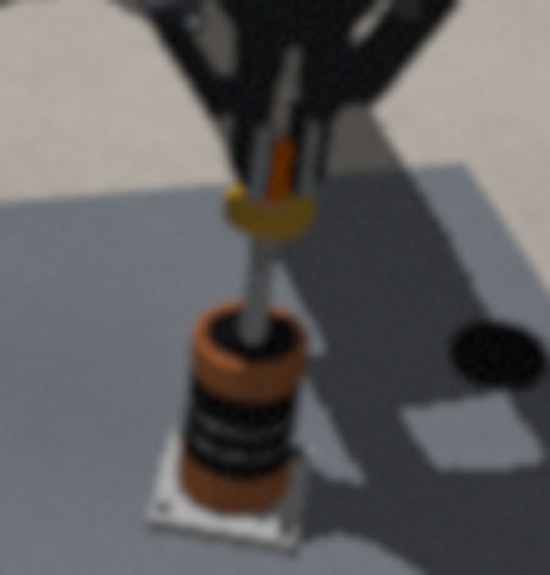

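Emit:
arm_command(travel=[[0,0,-1],[0,0,-1],[0,0,-1],[0,0,-1],[0,0,0]], yaw=[0,0,0,0,0])

```text
clock: 7.97
position: [0.5796, 0.1399, 0.3513]
orientation: [0.0, 0.707, -0.0, 0.707]
wrist_force: [-0.3, -0.1, -0.9]
finger_gap: 0.0128
```

```bash
cat > t.py <<'E'
from h import *
s=telemetry.observe();print(s["clock"],s["position"].round(4),s["finger_gap"].round(4),s["wrist_force"].round(2),s["ft_torque"].round(3))
E
python3 t.py
```

```text
Traceback (most recent call last):
  File "t.py", line 2, in <module>
    s=telemetry.observe();print(s["clock"],s["position"].round(4),s["finger_gap"].round(4),s["wrist_force"].round(2),s["ft_torque"].round(3))
                                                                  ^^^^^^^^^^^^^^^^^^^^^
AttributeError: 'float' object has no attribute 'round'
```

Tip is about 7 mm in with no contact force. I'll keep going, down to just above the pads.

Emit:
arm_command(travel=[[0,0,-1.5],[0,0,-1.5],[0,0,-1.5],[0,0,-1.5],[0,0,0]], yaw=[0,0,0,0,0])

```text
clock: 8.38
position: [0.5795, 0.1399, 0.3452]
orientation: [0.0, 0.707, -0.0, 0.707]
wrist_force: [-0.4, -0.2, -1.3]
finger_gap: 0.0125
```

```bash
sed -i 's/s\["finger_gap"\].round(4)/s["finger_gap"]/' t.py; python3 t.py
```

```text
8.3833 [0.5795 0.1399 0.3452] 0.012519212013146487 [-0.41 -0.24 -1.27] [ 0.005  0.001 -0.063]
```

Emit:
arm_command(travel=[[0,0,-1.5],[0,0,-1.5],[0,0,-1.5],[0,0,-1.5],[0,0,-1.5],[0,0,-1.5],[0,0,0]], yaw=[0,0,0,0,0,0,0])

```text
clock: 8.97
position: [0.5795, 0.1399, 0.3362]
orientation: [0.0, 0.707, -0.0, 0.707]
wrist_force: [-0.4, 0.1, -1.1]
finger_gap: 0.0125
```

Emit:
arm_command(travel=[[0,0,-1.5],[0,0,-1.5],[0,0,-1.5],[0,0,-1.5],[0,0,0]], yaw=[0,0,0,0,0])

```text
clock: 9.38
position: [0.5797, 0.1399, 0.3306]
orientation: [0.0, 0.707, -0.0, 0.707]
wrist_force: [-0.7, 0.7, 1.6]
finger_gap: 0.0127
```

```bash
python3 t.py
```

```text
9.3833 [0.5797 0.1399 0.3306] 0.012663232730374202 [-0.71  0.69  1.57] [-0.034  0.041  0.018]
```

Emit:
arm_command(travel=[[0,0,-1.5],[0,0,-1.5],[0,0,-1.5],[0,0,-1.5],[0,0,0]], yaw=[0,0,0,0,0])

```text
clock: 9.8
position: [0.5796, 0.1399, 0.3242]
orientation: [0.0, 0.707, -0.0, 0.707]
wrist_force: [-1.2, -0.1, 2.3]
finger_gap: 0.0124
```

Emit:
arm_command(travel=[[0,0,-1.5],[0,0,-1.5],[0,0,-1.5],[0,0,-1.5],[0,0,0]], yaw=[0,0,0,0,0])

```text
clock: 10.22
position: [0.5796, 0.1399, 0.3182]
orientation: [0.0, 0.707, -0.0, 0.707]
wrist_force: [-0.1, -0.1, 1.8]
finger_gap: 0.0128
```

Emit:
arm_command(travel=[[0,0,-1],[0,0,-1],[0,0,-1],[0,0,-1],[0,0,-0.5],[0,0,0]], yaw=[0,0,0,0,0,0], fingers=255, newtons=20)

```text
clock: 10.72
position: [0.5796, 0.1399, 0.3139]
orientation: [0.0, 0.707, -0.0, 0.707]
wrist_force: [-0.3, -0.2, 2.2]
finger_gap: 0.0126
```

Emit:
arm_command(travel=[[0,0,-0.5],[0,0,-0.5],[0,0,-0.5],[0,0,-0.5],[0,0,0]], yaw=[0,0,0,0,0])

```text
clock: 11.13
position: [0.5797, 0.1399, 0.3121]
orientation: [0.0, 0.707, -0.0, 0.707]
wrist_force: [-0.0, 0.4, 3.0]
finger_gap: 0.0126
```

Emit:
arm_command(travel=[[0,0,-0.5],[0,0,-0.5],[0,0,-0.5],[0,0,0]], yaw=[0,0,0,0])

```text
clock: 11.47
position: [0.5796, 0.1399, 0.3105]
orientation: [0.0, 0.707, -0.0, 0.707]
wrist_force: [0.4, -0.2, 1.7]
finger_gap: 0.0129
```

```bash
python3 t.py
```

```text
11.4667 [0.5796 0.1399 0.3105] 0.01294752812773978 [ 0.38 -0.23  1.71] [-0.009  0.091 -0.022]
```

Emit:
arm_command(travel=[[0,0,-0.5],[0,0,-0.5],[0,0,0]], yaw=[0,0,0])

```text
clock: 11.72
position: [0.5797, 0.14, 0.3096]
orientation: [0.0, 0.707, -0.0, 0.707]
wrist_force: [-0.8, 0.2, 2.0]
finger_gap: 0.013
```

Emit:
arm_command(travel=[[0,0,-0.5],[0,0,-0.5],[0,0,0]], yaw=[0,0,0])

```text
clock: 11.97
position: [0.5796, 0.1399, 0.3086]
orientation: [0.0, 0.707, -0.0, 0.707]
wrist_force: [0.0, -0.2, 2.8]
finger_gap: 0.0127
```

Emit:
arm_command(travel=[[0,0,-0.5],[0,0,-0.5],[0,0,0]], yaw=[0,0,0])

```text
clock: 12.22
position: [0.5797, 0.1399, 0.3076]
orientation: [0.0, 0.707, -0.0, 0.707]
wrist_force: [0.6, 0.3, 2.5]
finger_gap: 0.0126
```

```bash
python3 - <<'E'
from h import *
p,d=read_camera("scene"); np.savez("s5.npz",p=p,d=d); save("scene5.png",cv2.resize(p[120:235,280:390],None,fx=5,fy=5,interpolation=cv2.INTER_CUBIC))
E
python3 t.py
```

```text
12.2667 [0.5796 0.1399 0.3075] 0.012408292293338948 [-0.82 -0.17  2.78] [-0.045  0.041  0.034]
```

View pics/scene5.png

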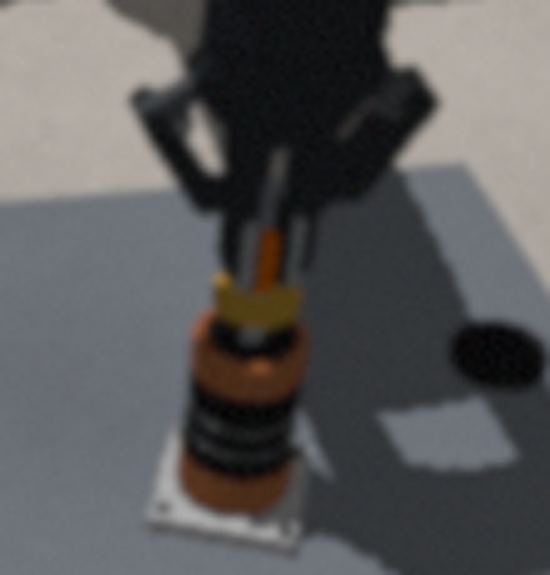

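The rod is in the copper head, with the collar at (258,305) close above the face. I'll keep going in small steps.

Emit:
arm_command(travel=[[0,0,-0.5],[0,0,-0.5],[0,0,0]], yaw=[0,0,0])

```text
clock: 12.52
position: [0.5796, 0.1399, 0.3066]
orientation: [0.0, 0.707, -0.0, 0.707]
wrist_force: [-0.3, 0.2, 3.0]
finger_gap: 0.0126
```

Emit:
arm_command(travel=[[0,0,-0.5],[0,0,-0.5],[0,0,0]], yaw=[0,0,0])

```text
clock: 12.77
position: [0.5797, 0.1399, 0.3058]
orientation: [0.0, 0.707, -0.0, 0.707]
wrist_force: [-0.3, 0.3, 3.5]
finger_gap: 0.0126
```

Emit:
arm_command(travel=[[0,0,-0.5],[0,0,-0.2],[0,0,0]], yaw=[0,0,0])

```text
clock: 13.02
position: [0.5799, 0.1399, 0.3057]
orientation: [0.0, 0.707, -0.0, 0.707]
wrist_force: [-0.2, -0.5, 5.2]
finger_gap: 0.0127
```

Emit:
arm_command(travel=[[0,0,-0.5],[0,0,-0.3],[0,0,0]], yaw=[0,0,0])

```text
clock: 13.27
position: [0.5801, 0.14, 0.3056]
orientation: [0.0, 0.707, -0.0, 0.708]
wrist_force: [-0.5, -1.0, 7.0]
finger_gap: 0.0128
```

The arm has stalled at about 52 mm depth, so this is contact. I'll confirm by raising the force.

Emit:
arm_command(travel=[[0,0,-0.5],[0,0,-0.5],[0,0,-0.5],[0,0,0]], yaw=[0,0,0,0])

```text
clock: 13.6
position: [0.5803, 0.14, 0.3055]
orientation: [0.0, 0.706, -0.0, 0.708]
wrist_force: [-4.2, -0.6, 12.8]
finger_gap: 0.0123
```

Emit:
arm_command(travel=[[0,0,-0.5],[0,0,-0.3],[0,0,0],[0,0,0]], yaw=[0,0,0,0])

```text
clock: 13.93
position: [0.5804, 0.14, 0.3055]
orientation: [0.0, 0.706, -0.0, 0.708]
wrist_force: [-4.6, -0.2, 15.6]
finger_gap: 0.0129
```

```bash
python3 t.py
```

```text
13.9333 [0.5804 0.14   0.3055] 0.012909541514555391 [-4.55 -0.23 15.57] [-0.24   0.998  0.057]
```

Emit:
arm_command(travel=[[0,0,1],[0,0,1],[0,0,1.2],[0,0,0]], yaw=[0,0,0,0])

```text
clock: 14.27
position: [0.5798, 0.14, 0.3057]
orientation: [0.0, 0.707, -0.0, 0.707]
wrist_force: [0.0, -0.9, 4.9]
finger_gap: 0.0128
```

Emit:
arm_command(travel=[[0,0,0],[0,0,0],[0,0,0],[0,0,0],[0,0,0]], yaw=[0,0,0,0,0], fingers=190, newtons=20)

```text
clock: 14.68
position: [0.5795, 0.1399, 0.3044]
orientation: [0.0, 0.707, -0.0, 0.707]
wrist_force: [0.5, -0.0, -0.6]
finger_gap: 0.0218
```

```bash
python3 t.py; python3 - <<'E'
from h import *
p,d=read_camera("scene"); np.savez("s6.npz",p=p,d=d); save("scene6.png",cv2.resize(p[120:235,280:390],None,fx=5,fy=5,interpolation=cv2.INTER_CUBIC))
E
```

```text
14.6833 [0.5795 0.1399 0.3044] 0.0217850189795304 [ 0.49 -0.01 -0.55] [ 0.013 -0.005 -0.015]
```

View pics/scene6.png

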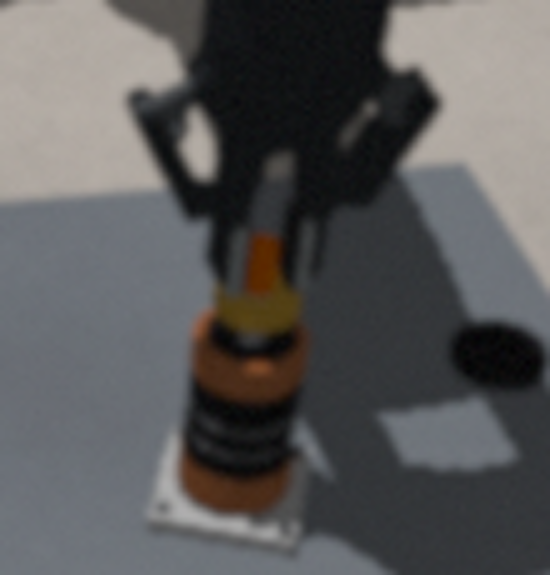

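Emit:
arm_command(travel=[[0,0,-1.5],[0,0,-1.5],[0,0,-1.5],[0,0,-1.5],[0,0,0]], yaw=[0,0,0,0,0])

```text
clock: 15.15
position: [0.5795, 0.1399, 0.2986]
orientation: [0.0, 0.707, -0.0, 0.707]
wrist_force: [-0.8, 0.2, -1.3]
finger_gap: 0.0217
```

Emit:
arm_command(travel=[[0,0,-1],[0,0,-1],[0,0,-1],[0,0,-1],[0,0,-1],[0,0,0]], yaw=[0,0,0,0,0,0])

```text
clock: 15.65
position: [0.5797, 0.14, 0.294]
orientation: [0.0, 0.707, -0.0, 0.707]
wrist_force: [-0.5, 0.7, 1.4]
finger_gap: 0.022
```

Emit:
arm_command(travel=[[0,0,-1],[0,0,-1],[0,0,-1],[0,0,0]], yaw=[0,0,0,0])

```text
clock: 15.98
position: [0.5797, 0.14, 0.2908]
orientation: [0.0, 0.707, -0.0, 0.707]
wrist_force: [-0.4, 0.1, 1.6]
finger_gap: 0.0218
```

Collar is now sliding (about 2.5 N). About 10 mm to go.

Emit:
arm_command(travel=[[0,0,-1],[0,0,-1],[0,0,-1],[0,0,-1],[0,0,0]], yaw=[0,0,0,0,0])

```text
clock: 16.4
position: [0.5796, 0.1399, 0.2868]
orientation: [0.0, 0.707, -0.0, 0.707]
wrist_force: [-0.9, 0.6, 1.8]
finger_gap: 0.0219
```

Emit:
arm_command(travel=[[0,0,-0.7],[0,0,-0.7],[0,0,-0.6],[0,0,0]], yaw=[0,0,0,0])

```text
clock: 16.73
position: [0.5796, 0.14, 0.2849]
orientation: [0.0, 0.707, -0.0, 0.707]
wrist_force: [-0.6, 0.5, 1.0]
finger_gap: 0.022
```

Emit:
arm_command(travel=[[0,0,-0.5],[0,0,-0.5],[0,0,-0.5],[0,0,0]], yaw=[0,0,0,0])

```text
clock: 17.07
position: [0.5796, 0.1399, 0.2835]
orientation: [0.0, 0.707, -0.0, 0.707]
wrist_force: [-0.7, 0.9, 1.4]
finger_gap: 0.0217
```

Emit:
arm_command(travel=[[0,0,-0.5],[0,0,-0.5],[0,0,-0.5],[0,0,0]], yaw=[0,0,0,0])

```text
clock: 17.4
position: [0.5797, 0.1399, 0.282]
orientation: [0.0, 0.707, -0.0, 0.707]
wrist_force: [0.5, 1.4, 1.0]
finger_gap: 0.0219
```

Emit:
arm_command(travel=[[0,0,-0.5],[0,0,-0.5],[0,0,0]], yaw=[0,0,0])

```text
clock: 17.65
position: [0.5797, 0.14, 0.2816]
orientation: [0.0, 0.707, -0.0, 0.707]
wrist_force: [-2.2, 1.6, 5.2]
finger_gap: 0.0217
```

Emit:
arm_command(travel=[[0,0,-0.5],[0,0,-0.5],[0,0,0]], yaw=[0,0,0])

```text
clock: 17.9
position: [0.5798, 0.14, 0.2815]
orientation: [0.0, 0.707, -0.0, 0.707]
wrist_force: [-4.1, 0.1, 8.4]
finger_gap: 0.0213
```

Emit:
arm_command(travel=[[0,0,-0.5],[0,0,0],[0,0,0],[0,0,0]], yaw=[0,0,0,0])

```text
clock: 18.23
position: [0.5798, 0.14, 0.2814]
orientation: [0.0, 0.707, -0.0, 0.707]
wrist_force: [-6.1, 0.3, 11.3]
finger_gap: 0.0217
```

Emit:
arm_command(travel=[[0,0,1],[0,0,2],[0,0,3],[0,0,5],[0,0,10],[0,0,20],[0,0,25],[0,0,30],[0,0,30],[0,0,20],[0,0,0]], yaw=[0,0,0,0,0,0,0,0,0,0,0])

```text
clock: 19.15
position: [0.5806, 0.14, 0.4332]
orientation: [0.001, 0.703, 0.0, 0.711]
wrist_force: [0.2, -0.7, 0.7]
finger_gap: 0.0217
```

Emit:
arm_command(travel=[[-10,-35,0],[-10,-35,0],[-10,-35,0],[-10,-35,0],[-10,-35,0],[-10,-35,0],[0,0,0],[0,0,0]], yaw=[0,0,0,0,0,0,0,0])

```text
clock: 19.82
position: [0.5191, -0.0715, 0.4252]
orientation: [0.002, 0.707, -0.001, 0.707]
wrist_force: [-0.5, 1.0, 0.2]
finger_gap: 0.022
```

```bash
python3 t.py; python3 - <<'E'
from h import *
for c,s in (("scene",np.s_[120:235,280:390]),("top",np.s_[150:250,140:250])):
    p,d=read_camera(c); P=cloud(c,d); save(c+"7.png",cv2.resize(p[s],None,fx=5,fy=5,interpolation=cv2.INTER_CUBIC))
    o=np.array([.579,.14])
    for a,b in ((.1015,.115),(.115,.14),(.14,.17)):
        m=(d>0)&(np.hypot(*(P[...,:2]-o).transpose(2,0,1))<.035)&(P[...,2]>a)&(P[...,2]<b); print(c,a,m.sum(),P[m].mean(0) if m.any() else 0,P[m].max(0) if m.any() else 0)
    m=(d>0)&(np.hypot(*(P[...,:2]-o).transpose(2,0,1))<.017)&(P[...,2]<.114)&(P[...,2]>.09);print("collar top med",np.median(P[m],0))
E
```

```text
19.8167 [ 0.5191 -0.0715  0.4252] 0.02199263551396534 [-0.51  1.04  0.18] [0.003 0.026 0.038]
scene 0.1015 151 [0.584022   0.13906242 0.10575996] [0.60045465 0.16020901 0.11315826]
scene 0.115 53 [0.58436783 0.1389014  0.12755581] [0.58957593 0.14630949 0.13896712]
scene 0.14 40 [0.58274618 0.13921777 0.14692724] [0.58825077 0.14562393 0.15146056]
collar top med [0.58366452 0.13735975 0.10585735]
top 0.1015 205 [0.57627011 0.1353896  0.10661124] [0.60162589 0.15991466 0.1142027 ]
top 0.115 16 [0.57520027 0.13497724 0.12745985] [0.58103511 0.14103139 0.13988772]
top 0.14 39 [0.57814754 0.13692363 0.15063701] [0.58454527 0.14368612 0.15428788]
collar top med [0.57482208 0.13661208 0.10741506]
```

View pics/scene7.png

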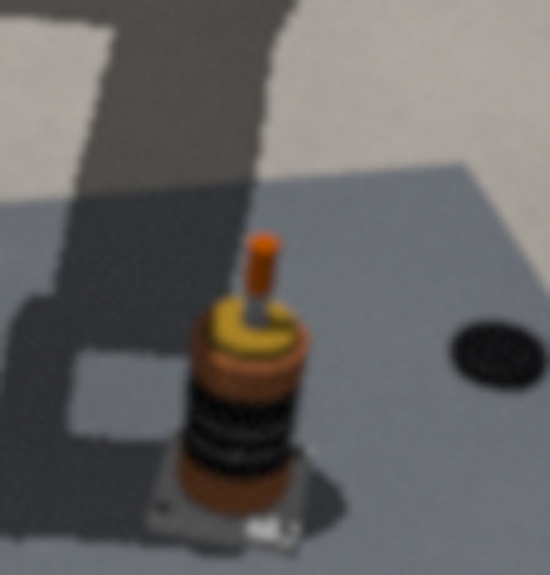

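View pics/top7.png

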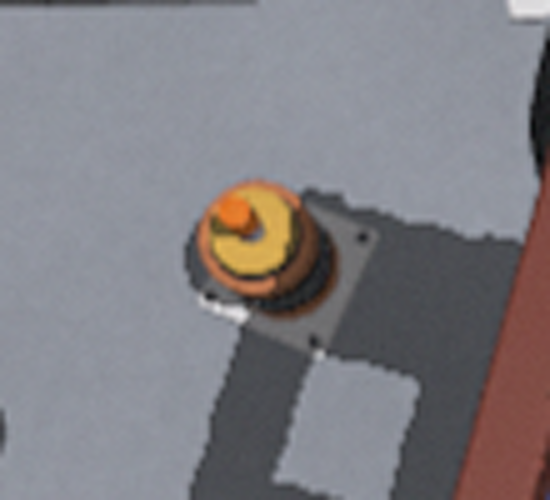

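```bash
python3 - <<'E'
from h import *
v=[];
for i in range(4):
    p,d=read_camera("top"); P=cloud("top",d)
    hsv=cv2.cvtColor(p,cv2.COLOR_RGB2HSV)
    m=(d>0)&(np.hypot(P[...,0]-.578,P[...,1]-.138)<.012)&(P[...,2]>.147); v.append(P[m])
v=np.concatenate(v); print(len(v),np.median(v,0),v.std(0))
for z in (.107,.1):
  m=(d>0)&(np.hypot(P[...,0]-.578,P[...,1]-.138)<.03)&(abs(P[...,2]-z)<.002); print(z,m.sum(),np.median(P[m],0))
hand_in(); print(telemetry.observe()["wrist_force"])
E
```

```text
133 [0.5785359  0.13686434 0.15161126] [0.00345358 0.00365814 0.00145159]
0.107 146 [0.57494243 0.13400539 0.10723136]
0.1 138 [0.5692831  0.13324795 0.0998574 ]
the job is handed in; nothing more can be done
the job is handed in; nothing more can be done
```

I gauged the copper-banded head and handed the job in. The depth rod is standing on the bottom of the hole with its brass collar resting on the head's top face.

- **Depth:** the rod stopped dead at about 52 mm, inside the 46–60 mm expected. I pressed to about 15.6 N at the wrist, drag included, and it did not move further.
- **Rod position:** after release, the top camera put the rod's top at 151.6 mm above the bench. The depth I felt predicts 152.6 mm, so the two agree to about 1 mm. The rod looks upright in both pictures.
- **Collar:** I slid it down against about 2–3 N until it met the face, then pressed to about 11 N. Its top measures 107.2 mm, which puts the underside at about 99.2 mm against a face at 99.9 mm. That gap is within the camera's error.
- **Surroundings:** the gripper is clear of everything. I had no contact with the other objects, but did not re-measure where they are. The job took about 20 s of the 51 s allowed.

**Disagreement:** the two cameras differ by about 2–3 mm in x and y, and the scene camera reads about 2 mm low. I worked from relative distances and the contact forces instead.

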